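Feel along the ejector pins of a wax mould

TASK

Check that the ejector pins of the wax mould spring freely: with the gripper shut, run the fingertips along the bowed row of five domed pins, starting at the end where the brass funnel stands, so that each pin in turn is dipped a few millimetres, following the row low over the gaps without lifting away between pins. Use a light touch, never pushing a pin down to its stop, and pick up or shift nothing; then lift the fingers clear so that all the pins are up again.

Things in the scene. Friction and masses are not known exactly. Their poses are not given: they have to be found in the camera images.
- mould: Aluminium mould half, a plate 170 (x) x 340 (y) x 30 mm thick, bolted flat on the bench. Origin at the centre of its underside; x across the plate, y along its length, z up; its top face is at z = 30 mm. A bowed row of five alike domed steel ejector pins stands on it, joined by a thin engraved line. Two fixed steel guide dowels, 16 mm across and 22 mm tall, stand at x = -70, y = +-155 mm.
- pin1_top (a point): Top of the dome of ejector pin 1 (pin 1 at the mould's +y end, pin 5 at its -y end). The mushroom head is 26 mm across, its dome 5 mm high over the 26 mm; at rest its top is 14 mm above the plate. The point moves with the pin. It lies at x, y = (18, 89) mm in the mould's frame.
- pin1 (a joint): How far pin 1 is dipped straight down, in m: 0 at rest, 0.010 at its stop. A spring of 0.5 N/mm returns it; about 1.1 N starts it moving, 2.8 N dips it 3.5 mm, 6 N reaches the stop. Neighbouring pins are 48 mm apart.
- pin2_top (a point): Top of the dome of ejector pin 2 (pin 1 at the mould's +y end, pin 5 at its -y end). The mushroom head is 26 mm across, its dome 5 mm high over the 26 mm; at rest its top is 14 mm above the plate. The point moves with the pin. It lies at x, y = (-6, 47) mm in the mould's frame.
- pin2 (a joint): How far pin 2 is dipped straight down, in m: 0 at rest, 0.010 at its stop. A spring of 0.5 N/mm returns it; about 1.1 N starts it moving, 2.8 N dips it 3.5 mm, 6 N reaches the stop. Neighbouring pins are 48 mm apart.
- pin3_top (a point): Top of the dome of ejector pin 3 (pin 1 at the mould's +y end, pin 5 at its -y end). The mushroom head is 26 mm across, its dome 5 mm high over the 26 mm; at rest its top is 14 mm above the plate. The point moves with the pin. It lies at x, y = (-14, 0) mm in the mould's frame.
- pin3 (a joint): How far pin 3 is dipped straight down, in m: 0 at rest, 0.010 at its stop. A spring of 0.5 N/mm returns it; about 1.1 N starts it moving, 2.8 N dips it 3.5 mm, 6 N reaches the stop. Neighbouring pins are 48 mm apart.
- pin4_top (a point): Top of the dome of ejector pin 4 (pin 1 at the mould's +y end, pin 5 at its -y end). The mushroom head is 26 mm across, its dome 5 mm high over the 26 mm; at rest its top is 14 mm above the plate. The point moves with the pin. It lies at x, y = (-6, -47) mm in the mould's frame.
- pin4 (a joint): How far pin 4 is dipped straight down, in m: 0 at rest, 0.010 at its stop. A spring of 0.5 N/mm returns it; about 1.1 N starts it moving, 2.8 N dips it 3.5 mm, 6 N reaches the stop. Neighbouring pins are 48 mm apart.
- pin5_top (a point): Top of the dome of ejector pin 5 (pin 1 at the mould's +y end, pin 5 at its -y end). The mushroom head is 26 mm across, its dome 5 mm high over the 26 mm; at rest its top is 14 mm above the plate. The point moves with the pin. It lies at x, y = (18, -89) mm in the mould's frame.
- pin5 (a joint): How far pin 5 is dipped straight down, in m: 0 at rest, 0.010 at its stop. A spring of 0.5 N/mm returns it; about 1.1 N starts it moving, 2.8 N dips it 3.5 mm, 6 N reaches the stop. Neighbouring pins are 48 mm apart.
- gap1 (a point): Point on the plate's top face half way between pins 1 and 2.
- gap2 (a point): Point on the plate's top face half way between pins 2 and 3.
- gap3 (a point): Point on the plate's top face half way between pins 3 and 4.
- gap4 (a point): Point on the plate's top face half way between pins 4 and 5.
- funnel: Brass sprue funnel standing loose on the plate just beyond one end of the row (either end), about 60 mm from the end pin: round and hollow, 28 mm across at the foot, flaring to 40 mm at the top, 32 mm tall. Origin at the centre of its underside.
- block: Solid brass block, 30 mm cube, standing loose on the plate beyond the other end of the row. Origin at the centre of its underside.
- core: Steel core plug standing loose on the plate on the hollow side of the bow, about 70 mm from pin 3: 30 mm across at the foot, a 15 mm stem, 42 mm tall. Origin at the centre of its underside.
- rubber_a: Loose red rubber mould, 75 x 50 x 30 mm, lying on the bench to the right of the plate. Origin: centre of underside.
- rubber_b: Loose red rubber mould, 70 x 50 x 35 mm, on the bench to the left. Origin: centre of underside.
- cup: Loose white cup, 76 mm across, 70 mm tall, on the bench to the left. Origin: centre of underside.
- tumbler: Loose grey bottle with white cap, 68 mm across, 170 mm tall, on the bench to the right. Origin: centre of underside.
- marker: Loose blue marker pen, 16 mm thick, 130 mm long, lying on the bench beyond the plate. Origin: centre of its underside.
- waxbox: Loose clear plastic open box, 80 x 110 x 45 mm, on the bench to the right. Origin: centre of underside.
Things that resemble listed ones, but are neither listed nor needed, are in the scene too. Leave any green or red look-alike of the block alone.

How it is judged:
By the outcome, as a careful person would: the job done as asked, in the order asked, and still so for the second after the job is handed in, with the robot touching nothing.
It also fails if it takes over 38 s, if anything falls off the work surface, if the arm or the gripper's body presses on something with over 40 N, if the wrist force passes 120 N, or if a joint passes its speed limit or range.

ROBOT

A 6-joint arm with a two-finger parallel gripper is mounted at the origin on the work surface. World frame = base frame: x ahead of the robot, y to its left, z up, the work surface at z = 0. Lengths are in m, angles in rad, forces in N, time in s.
With the tool pointing down it reaches from about 0.375 to 0.9 m from the base axis. Payload 3.1 kg.
Tool frame: the origin (TCP) lies between the finger pads, 19 mm behind the fingertips; this is the grasp point; z points along the fingers, y is the line along which they close (so a half turn about z gives the same grasp; the last joint's range is limited). The gripper opens to 87 mm and grips with 3 to 60 N. Pads are 19 mm wide; open, the fingers measure 117 mm over their backs; the gripper's body (75 mm by 190 mm) begins 51 mm behind the grasp point.
Start: joints at [-1.288, 0.527, 1.433, -0, 1.181, -0.178], TCP at [0.278, -0.559, 0.241] pointing down, gripper open.
Joint ranges: [-3.08, 3.08], [-0.75, 2.2], [0.22, 2.44], [-1.43, 4.57], [0, 2.65], [-2.85, 2.85]. Speed limits (rad/s): [2.79, 2.79, 3.14, 3.14, 3.14, 3.14].

INTERFACE

Orientations are given as a unit quaternion [x, y, z, w].
In Python, from rig import robot gives the robot as it stands.
- The arm moves only by the shell command python3 -m jog 'ROWS' [FORCE]. ROWS is a JSON object of lists of equal length, an entry for each row: "dp": the shift along the tool's x, y, z in mm, a list of three; "delta_rot": the turn, a rotation vector about the tool's x, y, z in rad, a list of three; "gripper": the opening, from -1 (shut) to 1 (fully open). A call has 1 to 12 rows; each row is the pose to reach, as a shift and turn from the pose commanded when the call began, along the tool's axes at that moment; what a row does not reach only later rows make up. A row lasts 1/10 s, in which the tool goes at most 50 mm and 8.59 degrees, less where a joint would pass 70% of its speed; a pose out of reach is approached as far as the arm can. A call with a gripper value outside its range is refused whole. The fingers move at their own pace and stop on an object; FORCE is the grip in N (left out, the last holds). Time passes only in rows, so rows that repeat a pose let the fingers close. It gives the time, the measured TCP pose, the force, the opening and the grip force at its end, in the units of the state.
- robot.get_obs(): the state, without advancing time (a new reading comes with each control period).
- robot.camera(name): name is "side" or "top" or "wrist"; returns the picture (400x640x3 uint8, red, green, blue); there is no depth.
- robot.camera_model(name): a dict with "fx", "fy", "cx", "cy" (pixels), "k1" (the pictures are not rectified: a ray, as slopes to the right and down, at radius r is drawn at 1 + k1 r^2 times it, then the intrinsics apply), "xyz" and "orientation" of the camera in the world; the wrist camera has in their place "T_tool_cam" (4x4, takes a point from camera to tool coordinates, whose origin is the TCP and whose axes are the flange's). Camera axes: x right, y down, z forward; pixel columns grow to the right and rows downward; lengths in m; the calibration is good to about 2 mm. A picture is of the moment at which its call begins: read the wrist's pose just before it. camera_model takes no time and is no camera call.
- robot.hand_in(): hands the job in; it is judged then, once.
Trained networks look in the newest picture that a camera, given by its name, has taken for a name from the list of things; names that differ only in an ending like _2 or _b are one class to them, and where a whole thing is asked for, a point or a joint stands for the part that bears it (a point fixed in the world has none). Each returns a list of dicts, best first, with "score" (0 to 1); they miss things now and then, are a little off and sometimes report something else, mostly with a low value. They report only what shows in the picture. A call takes as long as a camera call. They do not tell look-alikes from the thing itself.
- robot.search_frame(name, camera): "rect" ([left, top, right, bottom] in pixels, round what is visible of it).
The state is a dict: "time": time; "q": joint angles; "joint_velocities": joint speeds; "joint_torque": joint torques, N m; "position": TCP position; "tool_rot": TCP orientation; "ft_force": force on the tool from outside, world axes, zero at the start; "moment": the same for the moment, N m; "grip_width": finger opening in m; "grip_force": force on a finger pad.
Only numpy, scipy, OpenCV 4.12 (cv2) and the standard library are available. Lean on these libraries where they do the work, as an engineer would, in place of code of your own. Each camera call takes 0.05 s, during which the arm holds its last target. There are 200 camera calls.

## Working session

There is one attempt and no reset: what is moved stays moved. The work goes in short steps, Python scripts to look and compute and a shell command to move; the robot and the scene stay as the last step left them, time stands still between calls to the robot, and variables do not carry over. Pictures are saved under pics/ and viewed, at most 10 in all, crops included, and the job is handed in when it is done.

```bash
mkdir -p pics; ls
python3 - <<'E'
from rig import robot
import cv2,json
o=robot.get_obs();print({k:(v if not hasattr(v,'tolist') else v.tolist()) for k,v in o.items()})
for c in("top","side"):
    im=robot.camera(c);cv2.imwrite(f"pics/{c}0.png",im[:,:,::-1]);print(c,robot.camera_model(c))
    for n in("mould","pin1_top","funnel","block","core"):
        print(n,[(round(d['score'],2),[round(x) for x in d['rect']]) for d in robot.search_frame(n,c)][:7])
print(robot.camera_model("wrist"))
E
```

```text
pics
{'time': 0.0, 'q': [-1.2875017718925559, 0.5284705772046819, 1.4339156129475972, 2.7211423147069956e-05, 1.18133686817606, -0.17851807670402808], 'joint_velocities': [-3.102284228799631e-05, 0.0011457105813399468, 0.00045888375280655504, -0.00020913924036967263, -0.001241576554990438, 0.0007445936699929636], 'joint_torque': [-0.0006814640619268175, -44.00495767593384, -17.65922248363495, 0.06315272999927402, 0.058097034925594926, -0.00015147847989283036], 'position': [0.27831106622774954, -0.5588511755944644, 0.24026461791635942], 'tool_rot': [0.9734600084937506, 0.22885470729132745, -4.3214474107761266e-05, -0.0010643995759321999], 'ft_force': [-0.21283290374385, 0.3552379842811241, -0.661654503113777], 'moment': [-0.014688650161613602, -0.0035770408216211575, 0.04398656936305001], 'grip_force': 0.0, 'grip_width': 0.08701841980584578}
top {'fx': 365.02513527354023, 'fy': 365.02513527354023, 'cx': 315.26384996985064, 'cy': 203.20092825087616, 'k1': -0.039177933418886646, 'xyz': array([0.42019846, 0.00315147, 1.0721652 ]), 'orientation': array([ 0.71262109, -0.69785668,  0.049173
[... 600 characters left out ...]
284, 227])]
funnel [(0.58, [358, 178, 368, 197])]
block [(0.58, [194, 224, 210, 245]), (0.53, [247, 211, 262, 233]), (0.45, [207, 198, 221, 217])]
core [(0.73, [301, 193, 312, 205]), (0.62, [240, 179, 390, 270])]
{'fx': 321.7025179890657, 'fy': 321.7025179890657, 'cx': 318.77426303507474, 'cy': 199.84272692379812, 'k1': 0.0009487653078920917, 'T_tool_cam': array([[ 4.08073405e-04, -9.54130851e-01, -2.99389635e-01,
         8.20490751e-02],
       [ 9.99999909e-01,  4.27741088e-04, -1.58993610e-07,
        -7.43138080e-04],
       [ 1.28212949e-04, -2.99389607e-01,  9.54130938e-01,
        -1.42385014e-01],
       [ 0.00000000e+00,  0.00000000e+00,  0.00000000e+00,
         1.00000000e+00]])}
```

Run:
```python
import cv2
a=cv2.imread("pics/top0.png")[110:290,200:420];cv2.imwrite("pics/t1.png",cv2.resize(a,None,fx=3.3,fy=3.3,interpolation=cv2.INTER_CUBIC))
a=cv2.imread("pics/side0.png")[150:300,180:420];cv2.imwrite("pics/s1.png",cv2.resize(a,None,fx=3.3,fy=3.3,interpolation=cv2.INTER_CUBIC))
```

```text
(no output)
```

View pics/t1.png

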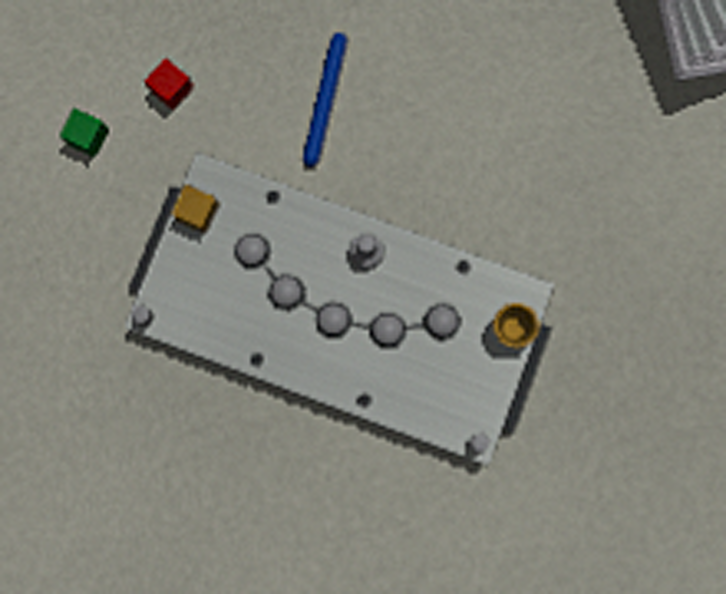

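View pics/s1.png

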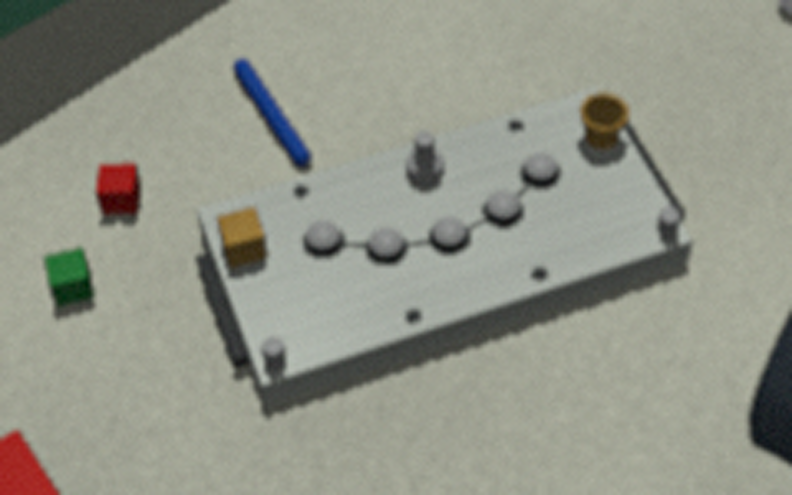

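The funnel is at the right in the top view (crop 516,326 → pixel 356,209). The row's pins run from crop (442,321) by the funnel to (252,249) by the brass block, so pin 5 goes first. Possible confusions: the red cube (168,84), the green cube (83,132), the guide dowels (142,316) and (478,442), and the core plug (366,250). The pins are the five domes joined by the engraved line.

```bash
cat > h.py <<'E'
import numpy as np
from scipy.spatial.transform import Rotation as R
from scipy.optimize import least_squares
P=np.array([[18,89],[-6,47],[-14,0],[-6,-47],[18,-89]])/1e3
def mould(p,pts,z):
    c,s=np.cos(p[2]),np.sin(p[2])
    return np.c_[pts@np.array([[c,s],[-s,c]])+p[:2],np.full(len(pts),z)]
def proj(X,cm,T=None):
    if T is None: T=np.eye(4);T[:3,:3]=R.from_quat(cm['orientation']).as_matrix();T[:3,3]=cm['xyz']
    c=(X-T[:3,3])@T[:3,:3];s=c[:,:2]/c[:,2:];r=(s**2).sum(1,keepdims=True)
    return s*(1+cm['k1']*r)*[cm['fx'],cm['fy']]+[cm['cx'],cm['cy']]
def toolT(o):
    T=np.eye(4);T[:3,:3]=R.from_quat(o['tool_rot']).as_matrix();T[:3,3]=o['position'];return T
E
python3 - <<'E'
from h import *
from rig import robot
t=np.array([(252,249),(287,291),(333,319),(388,328),(442,321)])/3.3+[200,110]-.35
s=np.array([(324,237),(387,244),(450,234),(503,206),(540,169)])/3.3+[180,150]-.35
ct,cs=robot.camera_model('top'),robot.camera_model('side')
def f(p,w=(1,1)):
    X=mould(p,P,.041);return np.r_[w[0]*(proj(X,ct)-t).ravel(),w[1]*(proj(X,cs)-s).ravel()]
for w in((1,1),(1,0),(0,1)):
    r=least_squares(f,[.45,0,-.3],args=(w,));print(r.x,np.abs(r.fun).max())
p=least_squares(f,[.45,0,-.3]).x
X=mould(p,P,.044);print(X.round(4));o=robot.get_obs();T=toolT(o);print(T.round(3))
print(((X-T[:3,3])@T[:3,:3]*1e3).round(1))
E
```

```text
[ 0.57120452  0.0469952  -0.33907546] 1.060677965205656
[ 0.57317822  0.04611374 -0.34258615] 0.3597299102066245
[ 0.56906338  0.04824091 -0.33622809] 0.3930218473578293
[[ 0.6178  0.1249  0.044 ]
 [ 0.5812  0.0933  0.044 ]
 [ 0.558   0.0517  0.044 ]
 [ 0.5499  0.0047  0.044 ]
 [ 0.5586 -0.0429  0.044 ]]
[[ 0.895  0.446  0.     0.278]
 [ 0.446 -0.895  0.    -0.559]
 [ 0.    -0.    -1.     0.241]
 [ 0.     0.     0.     1.   ]]
[[ 608.7 -461.6  197.3]
 [ 561.8 -449.6  197.3]
 [ 522.5 -422.6  197.3]
 [ 494.3 -384.1  197.3]
 [ 480.9 -337.7  197.3]]
```

```bash
python3 -m jog '{"dp":[[48,-39,0],[96,-78,0],[144,-117,0],[184,-149,0],[224,-181,0],[264,-214,0],[304,-246,0],[344,-278,0],[384,-311,0],[424,-343,0],[464,-376,0],[500,-405,0]],"delta_rot":[[0,0,-0.1],[0,0,-0.2],[0,0,-0.3],[0,0,-0.4],[0,0,-0.5],[0,0,-0.6],[0,0,-0.7],[0,0,-0.77],[0,0,-0.77],[0,0,-0.77],[0,0,-0.77],[0,0,-0.77]],"gripper":[-1,-1,-1,-1,-1,-1,-1,-1,-1,-1,-1,-1]}' 10; python3 -m jog '{"dp":[[0,0,20],[0,0,50],[0,0,80],[0,0,80],[0,0,80]],"delta_rot":[[0,0,0],[0,0,0],[0,0,0],[0,0,0],[0,0,0]],"gripper":[-1,-1,-1,-1,-1]}'
python3 - <<'E'
from h import *
from rig import robot
import cv2
o=robot.get_obs();im=robot.camera('wrist');cv2.imwrite('pics/w1.png',im[:,:,::-1])
print([(round(d['score'],2),np.round(d['rect'],1).tolist()) for n in('pin1_top','funnel') for d in robot.search_frame(n,'wrist')])
cm=robot.camera_model('wrist');T=toolT(o)@cm['T_tool_cam'];print(o['position'],o['time'],o['grip_width'])
p=[.5712,.047,-.339];print(proj(mould(p,P,.041),cm,T).round())
g=cv2.cvtColor(im,cv2.COLOR_RGB2GRAY)
E
```

```text
time: 1.8
position: [0.5284, -0.0117, 0.2416]
tool_rot: [0.816, 0.578, 0.0, 0.0]
ft_force: [0.2, -0.5, 0.3]
grip_width: 0.0027
grip_force: 0.0
time: 2.3
position: [0.5277, -0.0137, 0.1614]
tool_rot: [0.816, 0.578, -0.0, -0.0]
ft_force: [0.5, -0.2, 0.6]
grip_width: 0.0002
grip_force: 0.0
[(0.64, [238.4, 0.0, 464.1, 259.1])]
[ 0.52774205 -0.01371669  0.16139961] 2.3 0.00015632388554211873
[[375. -17.]
 [340.  48.]
 [329. 114.]
 [338. 172.]
 [364. 219.]]
```

View pics/w1.png

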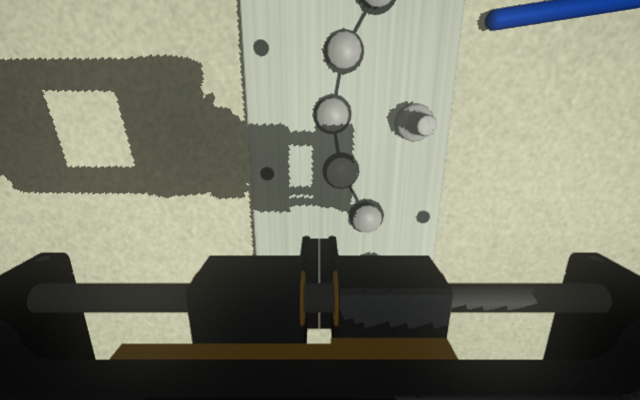

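The wrist view shows pins 2 to 5 at (344,50), (333,114), (341,171) and (366,216). Those are 2–4 px from the prediction, so I'll refine from this picture.

Run:
```python
from h import *
from rig import robot
import cv2
cm=robot.camera_model('wrist');ct,cs=robot.camera_model('top'),robot.camera_model('side')
o=robot.get_obs();T=toolT(o)@cm['T_tool_cam']
t=np.array([(252,249),(287,291),(333,319),(388,328),(442,321)])/3.3+[200,110]-.35
s=np.array([(324,237),(387,244),(450,234),(503,206),(540,169)])/3.3+[180,150]-.35
w=np.array([(344,50),(333,114),(341,171),(366,216)])
def f(p,k=(1,1,1)):
    X=mould(p,P,.041);return np.r_[k[0]*(proj(X,ct)-t).ravel(),k[1]*(proj(X,cs)-s).ravel(),k[2]*(proj(X[1:],cm,T)-w).ravel()]
for k in((0,0,1),(1,1,.5)):
    r=least_squares(f,[.57,.047,-.34],args=(k,));print(k,r.x.round(4),r.fun[-8:].round(1))
    X=mould(r.x,P,.044);A=toolT(o);print(((X-A[:3,3])@A[:3,:3]*1e3).round(1).tolist())
im=robot.camera('wrist')[20:260,250:450]
cv2.imwrite('pics/w2.png',cv2.resize(im[:,:,::-1],None,fx=2.5,fy=2.5,interpolation=cv2.INTER_CUBIC))
```

```text
(0, 0, 1) [ 0.5756  0.0456 -0.3451] [ 0.1 -1.5 -0.7 -0.7 -0.2  0.4  0.9  2.5]
[[160.7, 42.3, 119.1], [118.8, 18.0, 119.0], [71.9, 9.8, 118.9], [24.8, 17.5, 118.9], [-17.3, 41.3, 119.0]]
(1, 1, 0.5) [ 0.5736  0.0462 -0.3365] [-1.6 -0.6 -1.7 -0.2 -1.1  0.3 -0.3  1.2]
[[160.7, 39.5, 119.1], [118.7, 15.6, 119.0], [71.7, 7.7, 118.9], [24.7, 15.8, 118.9], [-17.3, 40.0, 119.0]]
```

View pics/w2.png

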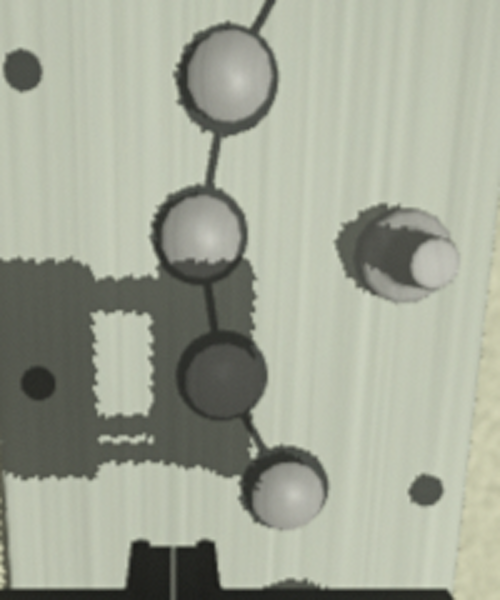

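```bash
python3 -m jog '{"dp":[[-9,20,20],[-17,40.5,45],[-17,40.5,75],[-17,40.5,90],[-17,40.5,95],[-17,40.5,95],[-17,40.5,95]],"delta_rot":[[0,0,0],[0,0,0],[0,0,0],[0,0,0],[0,0,0],[0,0,0],[0,0,0]],"gripper":[-1,-1,-1,-1,-1,-1,-1]}'
python3 - <<'E'
from h import *
from rig import robot
import cv2
o=robot.get_obs();print(o['position'],o['time'],o['ft_force'])
a=robot.camera('side')[150:260,250:400];b=robot.camera('top')[150:250,260:380]
f=lambda i,s:cv2.resize(i[:,:,::-1],s,interpolation=cv2.INTER_CUBIC)
cv2.imwrite('pics/c3.png',np.vstack([f(a,(410,300)),f(b,(410,300))]))
E
```

```text
time: 3.2
position: [0.5611, -0.0434, 0.0675]
tool_rot: [0.816, 0.578, 0.001, 0.001]
ft_force: [0.0, -0.2, -0.7]
grip_width: 0.0005
grip_force: 0.0
[ 0.56111708 -0.04339041  0.06750329] 3.2 [ 0.04604437 -0.21658274 -0.67460583]
```

View pics/c3.png

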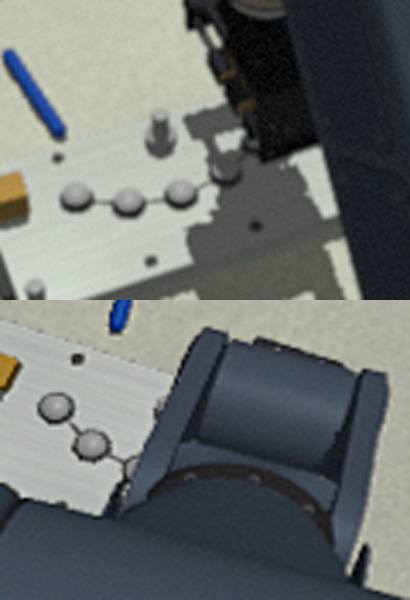

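The side view shows the fingertips just above pin 5 (crop 250,145), with the other pins up. Next I go down gently.

```bash
python3 -m jog '{"dp":[[0,0,2],[0,0,4],[0,0,5],[0,0,6],[0,0,6.5],[0,0,6.5],[0,0,6.5]],"delta_rot":[[0,0,0],[0,0,0],[0,0,0],[0,0,0],[0,0,0],[0,0,0],[0,0,0]],"gripper":[-1,-1,-1,-1,-1,-1,-1]}' 
python3 -c "
from rig import robot
for i in range(4):
  o=robot.get_obs();print(o['position'],o['ft_force']);robot.camera('wrist')"
```

```text
time: 4.0
position: [0.5606, -0.0433, 0.0599]
tool_rot: [0.816, 0.578, 0.0, 0.0]
ft_force: [1.3, 1.4, 2.9]
grip_width: 0.0004
grip_force: 1.2
[ 0.560611   -0.04325933  0.05994661] [1.30411467 1.43427886 2.86802713]
[ 0.56056281 -0.04325274  0.05990146] [0.07069207 0.18304628 2.55678711]
[ 0.56058951 -0.04326374  0.05992192] [ 1.1562509  -0.08140887  3.37280711]
[ 0.56056942 -0.04324133  0.0599048 ] [0.65983914 0.6461931  3.76548902]
```

Mean force is about 3.1 N, so pin 5 is dipped about 4 mm. Next I sweep on to pin 4, 0.3 mm higher.

```bash
python3 -m jog '{"dp":[[4,-2,-0.3],[8,-4.5,-0.3],[12,-7,-0.3],[16,-9,-0.3],[20,-11.5,-0.3],[24,-13.5,-0.3],[28,-16,-0.3],[32,-18.5,-0.3],[36,-20.5,-0.3],[39,-22.5,-0.3],[42,-24,-0.3],[42,-24,-0.3]],"delta_rot":[[0,0,0],[0,0,0],[0,0,0],[0,0,0],[0,0,0],[0,0,0],[0,0,0],[0,0,0],[0,0,0],[0,0,0],[0,0,0],[0,0,0]],"gripper":[-1,-1,-1,-1,-1,-1,-1,-1,-1,-1,-1,-1]}' 
python3 -c "
from rig import robot
for i in range(4):
  o=robot.get_obs();print(o['position'],o['ft_force']);robot.camera('wrist')"
```

```text
time: 5.4
position: [0.5514, 0.0051, 0.0601]
tool_rot: [0.816, 0.578, 0.0, -0.0]
ft_force: [-0.0, 0.7, 2.2]
grip_width: 0.0003
grip_force: 1.2
[0.55141286 0.00508112 0.06009654] [-0.03286855  0.72596093  2.15351869]
[0.55144848 0.00503831 0.06008213] [1.43366324 1.14043275 2.41535853]
[0.55140183 0.00497584 0.06005254] [0.82254782 1.48732179 1.86153414]
[0.55138349 0.00492035 0.06001431] [0.87036233 1.42066882 2.24750225]
```

```bash
python3 -m jog '{"dp":[[0,0,0.8],[0,0,0.8],[0,0,0.8]],"delta_rot":[[0,0,0],[0,0,0],[0,0,0]],"gripper":[-1,-1,-1]}' 
python3 -c "
from rig import robot
for i in range(6):
  o=robot.get_obs();print(o['position'],o['ft_force']);robot.camera('wrist')"
```

```text
time: 5.9
position: [0.5514, 0.0045, 0.0592]
tool_rot: [0.816, 0.578, -0.0, -0.0]
ft_force: [-1.1, 1.9, 2.8]
grip_width: 0.0004
grip_force: 1.4
[0.55136342 0.00452833 0.0591775 ] [-1.08792539  1.93932602  2.77043062]
[0.55136736 0.00451304 0.05921818] [0.20729311 2.9984297  2.4664635 ]
[0.55136185 0.00448937 0.05920593] [-0.90866027  2.66281792  4.07386225]
[0.55135112 0.0044524  0.05921797] [-0.69375962  1.21432717  2.76868272]
[0.55136484 0.00445174 0.05923003] [-0.81199212  1.04115793  2.48145227]
[0.55137111 0.00442992 0.05922607] [-0.34933751  1.97646196  1.92700848]
```

```bash
python3 -m jog '{"dp":[[4,-0.7,0],[8,-1.5,0],[12,-2,0],[16,-2.7,0],[20.5,-3.5,0],[25,-4.3,0],[29.5,-5,0],[34,-5.8,0],[38.5,-6.5,0],[43,-7.3,0],[47,-8,0],[47,-8,0]],"delta_rot":[[0,0,0],[0,0,0],[0,0,0],[0,0,0],[0,0,0],[0,0,0],[0,0,0],[0,0,0],[0,0,0],[0,0,0],[0,0,0],[0,0,0]],"gripper":[-1,-1,-1,-1,-1,-1,-1,-1,-1,-1,-1,-1]}' 
python3 -c "
from rig import robot
for i in range(6):
  o=robot.get_obs();print(o['position'],o['ft_force']);robot.camera('wrist')"
```

```text
time: 7.4
position: [0.5599, 0.0522, 0.0594]
tool_rot: [0.816, 0.578, 0.0, 0.0]
ft_force: [-0.5, 0.2, 2.4]
grip_width: 0.0005
grip_force: 1.4
[0.55994618 0.05219916 0.0593895 ] [-0.48184345  0.16562641  2.37515147]
[0.55995189 0.05215995 0.05938602] [-0.07564119  0.91922438  2.83984663]
[0.55992488 0.05211181 0.0593457 ] [-0.21313378  1.5447846   2.01551477]
[0.55988811 0.05197787 0.05935939] [0.56545665 1.42521723 3.87749091]
[0.55988876 0.05185138 0.05935444] [1.30771133 1.45492536 2.91390997]
[0.55984855 0.05173926 0.05933519] [0.13052522 1.06570873 2.86090969]
```

About 2.8 N on pin 3, which is as intended. Next is pin 2.

```bash
python3 -m jog '{"dp":[[4,0.7,0],[8,1.5,0],[12,2,0],[16,2.7,0],[20.5,3.5,0],[25,4.3,0],[29.5,5,0],[34,5.8,0],[38.5,6.5,0],[43,7.3,0],[47,8,0],[47,8,0]],"delta_rot":[[0,0,0],[0,0,0],[0,0,0],[0,0,0],[0,0,0],[0,0,0],[0,0,0],[0,0,0],[0,0,0],[0,0,0],[0,0,0],[0,0,0]],"gripper":[-1,-1,-1,-1,-1,-1,-1,-1,-1,-1,-1,-1]}'
python3 - <<'E'
from rig import robot
import cv2,numpy as np
for i in range(6):
  o=robot.get_obs();print(o['position'],o['ft_force']);im=robot.camera('wrist' if i else 'side')
  if i<2: cv2.imwrite(f'pics/m{i}.png',cv2.resize((im[150:270,220:400] if i==0 else im[80:270,220:460])[:,:,::-1],(540,360)))
cv2.imwrite('pics/m.png',np.hstack([cv2.resize(cv2.imread(f'pics/m{i}.png'),(400,300)) for i in(0,1)]))
E
```

```text
time: 8.9
position: [0.5834, 0.0938, 0.0594]
tool_rot: [0.816, 0.578, 0.001, 0.0]
ft_force: [-0.9, 0.5, 4.1]
grip_width: 0.0006
grip_force: 1.4
[0.58339099 0.09382316 0.05941601] [-0.86668352  0.49529568  4.06278796]
[0.58335279 0.0937933  0.05942509] [-0.63860478  0.43220757  2.07697901]
[0.58335832 0.09375282 0.05943391] [-0.28344365  1.08343928  2.70744693]
[0.58335052 0.09365655 0.05943344] [0.218538   1.42726014 2.31933557]
[0.58328384 0.09355916 0.05941821] [-0.04656308  1.36574879  2.50228133]
[0.58326509 0.09342289 0.05941442] [0.98014553 1.120754   2.85867222]
```

View pics/m.png

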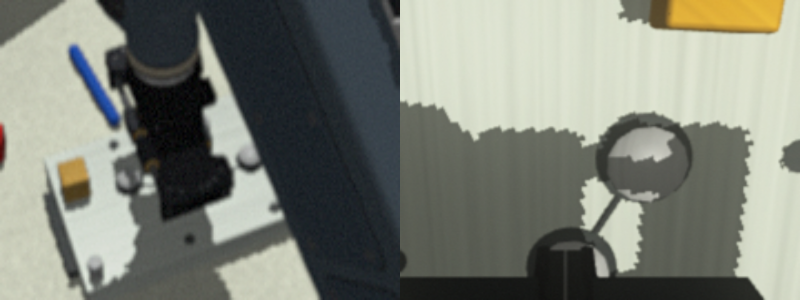

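The fingertips sit on pin 2 (crop 565,260), pin 1 is ahead at (645,158), and the block is well beyond it.

```bash
python3 -m jog '{"dp":[[4,2.3,0.2],[8,4.8,0.2],[12,7,0.2],[16,9.5,0.2],[20,12,0.2],[24,14.5,0.2],[28,16.5,0.2],[32,19,0.2],[36,21.5,0.2],[39,23.5,0.2],[42,25,0.2],[42,25,0.2]],"delta_rot":[[0,0,0],[0,0,0],[0,0,0],[0,0,0],[0,0,0],[0,0,0],[0,0,0],[0,0,0],[0,0,0],[0,0,0],[0,0,0],[0,0,0]],"gripper":[-1,-1,-1,-1,-1,-1,-1,-1,-1,-1,-1,-1]}' 
python3 -c "
from rig import robot
for i in range(6):
  o=robot.get_obs();print(o['position'],o['ft_force']);robot.camera('wrist')"
```

```text
time: 10.4
position: [0.6213, 0.1248, 0.0593]
tool_rot: [0.816, 0.578, 0.001, 0.0]
ft_force: [-0.5, 0.4, 2.4]
grip_width: 0.0008
grip_force: 1.4
[0.6213419  0.12481073 0.05929486] [-0.51420858  0.42582874  2.41192468]
[0.62132679 0.12476232 0.0593169 ] [0.32250335 1.36659847 2.98682693]
[0.62129263 0.12476022 0.05933791] [0.63294101 0.67649001 2.30897853]
[0.62129642 0.12472905 0.05938533] [-0.15083446  0.82456514  3.08015262]
[0.62124512 0.12471669 0.05938218] [-0.04502919  1.46445909  2.64960935]
[0.62125728 0.1246789  0.05941514] [-0.39241286  1.92688443  3.0033843 ]
```

Pin 1 is dipped at about 2.75 N. I now lift straight up and clear.

```bash
python3 -m jog '{"dp":[[0,0,-3],[0,0,-8],[0,0,-20],[0,0,-45],[0,0,-80],[0,0,-115],[0,0,-130],[0,0,-130],[0,0,-130],[0,0,-130]],"delta_rot":[[0,0,0],[0,0,0],[0,0,0],[0,0,0],[0,0,0],[0,0,0],[0,0,0],[0,0,0],[0,0,0],[0,0,0]],"gripper":[-1,-1,-1,-1,-1,-1,-1,-1,-1,-1]}'
python3 - <<'E'
from rig import robot
import cv2
im=robot.camera('side')[150:280,200:420];cv2.imwrite('pics/e.png',cv2.resize(im[:,:,::-1],None,fx=3,fy=3))
E
```

```text
time: 11.7
position: [0.619, 0.1242, 0.1876]
tool_rot: [0.816, 0.578, -0.001, -0.001]
ft_force: [0.6, 0.1, 0.7]
grip_width: 0.0005
grip_force: 0.0
```

View pics/e.png

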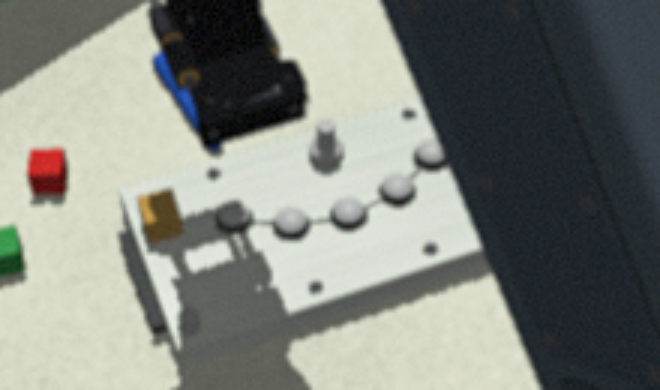

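All five pins are up (crop 234,215 to 432,152). The block and core haven't moved and the fingers are clear.

```bash
python3 -c "
from rig import robot
print(robot.hand_in())"
```

```text
the job is handed in; nothing more can be done
None
```

I ran the shut fingertips along the row from the funnel end (pin 5 to pin 1), dipping each pin about 3–4 mm by the force readings (about 2.2–3.1 N), staying low over the gaps; then I lifted clear with all pins up and handed the job in.

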